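# Check a charging battery with the infrared thermometer wand

### The arm

A 6-joint arm with a two-finger parallel gripper is mounted at the origin on a cart in front of the work surface, level with it; the furniture and walls round the work are solid. World frame = base frame: x ahead of the robot, y to its left, z up, the work surface at z = 0. Lengths are in m, angles in degrees, forces in N, time in s.
With the tool pointing down it reaches from about 0.4 to 0.825 m from the base axis. Payload 7 kg.
Tool frame: the origin (TCP) lies midway between the tips of the shut fingers; the grasp point (between the pads) lies 19 mm behind it; z points along the fingers, y is the line along which they close (so a half turn about z gives the same grasp; the last joint's range is limited). The gripper opens to 88 mm and grips with 3 to 60 N. Pads are 19 mm wide; open, the fingers measure 130 mm over their backs; the gripper's body (78 mm by 193 mm) begins 47 mm behind the grasp point.
Start: joints at [-57.061, 20.546, 0.682, 0, -70.136, -16.507], TCP at [0.191, -0.647, 0.227] pointing down, gripper open.
Joint ranges: [-176.03, 176.03], [-82.01, 121.73], [-58.28, 71.71], [-173.87, 95.51], [-174.79, -0.11], [-173.66, 173.66]. Speed limits (degrees/s): [136.94, 136.94, 172.46, 180, 180, 180].

### API

Orientations are given as [roll, pitch, yaw] about the fixed x, y, z axes, in that order (R = Rz(yaw) Ry(pitch) Rx(roll)).
In Python, from plant import ctrl gives the robot as it stands.
- The arm moves only by the tool arm_command, never from a script. Its argument "steps" is a list of rows, each an object with "translation": the shift along the tool's x, y, z in mm, a list of three; "rotation": the turn, a rotation vector about the tool's x, y, z in units of 5 degrees (1.0 is 5 degrees), a list of three; "claw": the finger opening in mm, from 0 to 87.6. In form: [{"translation": [x, y, z], "rotation": [rx, ry, rz], "claw": claw}, ...]. A call has 1 to 5 rows; each row is the pose to reach, as a shift and turn from the pose commanded when the call began, along the tool's axes at that moment; what a row does not reach only later rows make up. A row lasts 1/10 s, in which the tool goes at most 50 mm and 8.59 degrees, less where a joint would pass 70% of its speed; a pose out of reach is approached as far as the arm can. A call with a gripper value outside its range is refused whole. The fingers move at their own pace and stop on an object; the grip force is fixed at half the most. Time passes only in rows, so rows that repeat a pose let the fingers close. It gives the time, the measured TCP pose, the force, the opening and the grip force at its end, in the units of the state.
- ctrl.get_obs(): the state, without advancing time (a new reading comes with each control period).
- ctrl.snapshot(name): name is "scene" or "top" or "wrist"; returns (picture, depth): 420x560x3 uint8, red, green, blue; 420x560 float32, m along the optical axis (not along the pixel's ray), 0 where there is no reading.
- ctrl.calibration(name): a dict with "vertical_fov" (degrees; the focal length in pixels is half the picture's height over the tangent of half this angle, whatever the lens; pixels are square), "cx", "cy" (the principal point, pixels), "rvec" (rotation vector, rad) and "tvec" (3), from world to camera coordinates, as OpenCV has them; the wrist camera has in their place "hand_eye" (4x4, takes a point from camera to tool coordinates, whose origin is the TCP and whose axes are the flange's). Camera axes: x right, y down, z forward; pixel columns grow to the right and rows downward; lengths in m; the calibration is good to about 2 mm. A picture is of the moment at which its call begins: read the wrist's pose just before it. calibration takes no time and is no camera call.
- ctrl.close_job(): hands the job in; it is judged then, once.
The state is a dict: "clock": time; "joint_pos": joint angles; "qvel": joint speeds; "tau": joint torques, N m; "tool_pos": TCP position; "orientation": TCP orientation; "force": force on the tool from outside, world axes, zero at the start; "moment": the same for the moment, N m; "opening": finger opening in m; "gripper_force": force on a finger pad.
Only numpy, scipy, OpenCV 4.12 (cv2) and the standard library are available. Lean on these libraries where they do the work, as an engineer would, in place of code of your own. Each camera call takes 0.05 s, during which the arm holds its last target. There are 200 camera calls.

### The job

Check the temperature of the battery in the charging bay with the yellow thermometer wand: pull the wand straight out of its grey dock, lay it along the middle of the blue mat without dropping it and let go, then take it again by its black tail so that it reaches deep under the bay's roof. Level and square to the bay, aim its nose at the middle of the round white sticker on the battery from about 3 cm away and hold it still there for 2 seconds, touching neither the bay nor the battery. Then lay the wand gently back along the middle of the mat, let go, and leave the other things on the table where they are.

Things in the scene. Friction and masses are not known exactly. Their poses are not given: they have to be found in the camera images.
- wand: loose infrared thermometer wand: straight bar 250 mm long, 28 mm square, 0.12 kg; black ribbed tail half (x -125 to -20 mm), yellow front half (to 90 mm), round nose 24 and 20 mm thick. Origin: middle of its underside, 14 mm below its axis; x from tail to nose, z up. At the start it lies on the table, its rear 92 mm in the dock. Can be gripped across its 28 mm anywhere
- nose (a point): centre of the wand's nose tip, at (125, 0, 14) mm in the wand, axes as the wand's; it measures along +x from here
- dock: fixed grey sleeve on the table, 107 mm long, 56 mm wide, 45 mm high, closed at the back, no floor; pocket 97 mm deep, 36 mm wide, 33 mm high, its mouth at x = 53.5 mm. Origin under its centre; x points out of the mouth, the way the wand is drawn out (it slides freely)
- mat: fixed blue mat, 300 mm long (its x), 110 mm wide (its y), 3 mm thick. Origin under its centre; the wand may point either way along it
- bay: fixed grey metal charging bay, 260 mm deep (x), 190 mm wide (y), open at the front only (x = -130 mm, towards the robot). Inside 174 mm wide, floor at 6 mm, roof underside at 150 mm above the table; behind x = -55 mm the roof is clear. On the roof's front 70 mm a black control unit up to 200 mm. A black battery, 118 mm wide, 64 high, is fixed on a 46 mm plinth at the back. Origin under its centre; x points inwards
- spot (a point): centre of the round white sticker (36 mm across, red dot in the middle) on the battery's front face, in the bay's middle, 167 mm behind its opening, 71 mm above the table; axes as the bay's, the face looks to -x
- mug: loose cream mug, 87 mm across, 91 mm high, bystander; origin under its centre
- flask: loose red steel flask, 68 mm across, 254 mm high, standing, bystander; origin under its centre
- tape_measure: loose yellow tape measure, 68x102x36 mm, bystander; origin under its centre
- pliers: loose red-handled pliers, 55x175x12 mm, lying, bystander; origin under its centre

How it is judged (in metres and radians):
On the way, in this order (a step that is already met when the one before it is completed fails the run):
1. the wand is out of the dock and lies along the mat, let go (x of wand in the frame of mat between -0.08 and 0.08 m and y of wand in the frame of mat between -0.045 and 0.045 m and height (world z) of nose between 0.008 and 0.028 m and height (world z) of wand between -0.005 and 0.04 m and angle between the x axis of wand and the x axis of mat, either way round below 0.35 rad and contact force between the fingers and wand below 0.2 N and linear speed of wand below 0.02 m/s), for 0.2 s.
2. the wand is held steadily aimed at the sticker: its nose 10 to 50 mm from it, its axis within 15 mm of the middle, square to the bay within 15 degrees (x of spot in the frame of nose between 0.01 and 0.05 m and y of spot in the frame of nose between -0.015 and 0.015 m and z of spot in the frame of nose between -0.015 and 0.015 m and angle between the x axis of wand and the x axis of bay, either way round below 0.26 rad and contact force between the fingers and wand above 1 N and linear speed of wand below 0.02 m/s and angular speed of wand below 0.15 rad/s), for 1.5 s.
At the end, for the whole second after the job is handed in: the wand lies along the mat (within 20 degrees of its long side, middle of the wand within 80 mm along and 45 mm across the mat's middle), at rest and let go (all of step 1); the robot touches nothing.
It fails at once if the bay or the battery in it is touched with more than 3 N (contact force between anything else and bay above 3 N).
It fails at once if the wand is dropped (it moves faster than 0.6 m/s while no finger touches it) (contact force between the fingers and wand below 0.2 N and linear speed of wand above 0.6 m/s).
It fails at once if a bystander is moved by more than 30 mm (distance of any of mug, flask, tape_measure, pliers from where it was at the start of the episode above 0.03 m).
It also fails if it takes over 64 s, if anything falls off the work surface, if the arm or the gripper's body presses on something with over 40 N, if the wrist force passes 120 N, or if a joint passes its speed limit or range.

## Working session

There is one attempt and no reset: what is moved stays moved. The work goes in short steps, Python scripts to look and compute and a tool call to move; the robot and the scene stay as the last step left them, time stands still between calls to the robot, and variables do not carry over. Pictures are saved under pics/ and viewed, at most 10 in all, crops included, and the job is handed in when it is done.

Besides the shell and the picture viewer there is one more tool, called by a JSON object that holds its "name" and its "arguments". arm_command: Moves the arm, as the interface text tells. Its arguments: {"type":"object","properties":{"steps":{"type":"array"}},"required":["steps"]}

```bash
ls; mkdir -p pics
cat > h.py <<'E'
import numpy as np, cv2
from scipy.spatial.transform import Rotation as R
from plant import ctrl
def K(name):
    c=ctrl.calibration(name); return c,210/np.tan(np.radians(c['vertical_fov'])/2)
def pose():
    o=ctrl.get_obs(); return np.array(o['tool_pos']),R.from_euler('xyz',o['orientation'],degrees=True)
def cam(name,pr=None):
    c,f=K(name)
    if 'hand_eye' in c:
        p,r=pr; T=np.eye(4);T[:3,:3]=r.as_matrix();T[:3,3]=p
        T=T@np.array(c['hand_eye']); return c,f,T[:3,:3],T[:3,3]
    Rm=cv2.Rodrigues(np.array(c['rvec'],float))[0]
    return c,f,Rm.T,-Rm.T@np.array(c['tvec']).ravel()
def pts(name,uv,z=None,d=None,pr=None):
    c,f,Rw,o=cam(name,pr); uv=np.atleast_2d(uv).astype(float)
    ray=np.c_[(uv[:,0]-c['cx'])/f,(uv[:,1]-c['cy'])/f,np.ones(len(uv))]
    w=ray@Rw.T
    s=(z-o[2])/w[:,2] if d is None else np.asarray(d)
    return o+w*np.reshape(s,(-1,1))
def cloud(name,depth,pr=None):
    v,u=np.mgrid[:420,:560]; return pts(name,np.c_[u.ravel(),v.ravel()],d=depth.ravel(),pr=pr).reshape(420,560,3)
def save(n,rgb): cv2.imwrite(f'pics/{n}.png',rgb[:,:,::-1])
E
python3 - <<'E'
from h import *
print(ctrl.get_obs())
for n in('scene','top'):
    c=ctrl.calibration(n); print({k:(v if k!='x' else 0) for k,v in c.items()})
    im,d=ctrl.snapshot(n); save(n,im); np.savez('pics/'+n,im=im,d=d)
print(ctrl.calibration('wrist'))
a,b=cv2.imread('pics/scene.png'),cv2.imread('pics/top.png')
E
```

```text
pics
{'clock': 0.0, 'joint_pos': array([-5.70600577e+01,  2.05928021e+01,  6.34141603e-01, -2.13702612e-02,
       -7.01344000e+01, -1.65085829e+01]), 'qvel': array([-0.08506955,  0.10826698, -0.03536065, -0.04135924, -0.00629791,
        0.04693931]), 'tau': array([-6.73203385e-05, -5.82708943e+01,  2.93057066e+01,  6.99751899e+00,
        6.88341490e-03, -2.40185618e-04]), 'tool_pos': array([ 0.19080215, -0.64697035,  0.22560611]), 'orientation': array([ 1.79905067e+02, -7.18561613e-03, -1.63575913e+02]), 'force': array([0.09657269, 0.10411094, 0.20208873]), 'moment': array([ 0.01229627, -0.00314354, -0.04421933]), 'gripper_force': 0.0, 'opening': 0.08768762472055112}
{'vertical_fov': 49.35130288426157, 'cx': 276.5079856158111, 'cy': 214.87084708440608, 'rvec': array([ 0.83202323, -2.21134937,  1.40818231]), 'tvec': array([0.4014989 , 0.26267886, 0.92860239])}
{'vertical_fov': 53.36144254766666, 'cx': 284.8272277296915, 'cy': 206.37709063815174, 'rvec': array([ 2.12338268, -2.17344549,  0.11356561]), 'tvec': array([-0.05374899,  0.60397593,  1.31561188])}
{'vertical_fov': 71.03058633366282, 'cx': 282.12805182072003, 'cy': 209.80953022526325, 'hand_eye': array([[ 2.23763378e-04, -9.55941654e-01, -2.93556646e-01,
         7.90439136e-02],
       [ 9.99999940e-01,  2.92062388e-04, -1.88826377e-04,
        -8.08011817e-04],
       [ 2.66243854e-04, -2.93556586e-01,  9.55941661e-01,
        -1.57989857e-01],
       [ 0.00000000e+00,  0.00000000e+00,  0.00000000e+00,
         1.00000000e+00]])}
```

View pics/top.png

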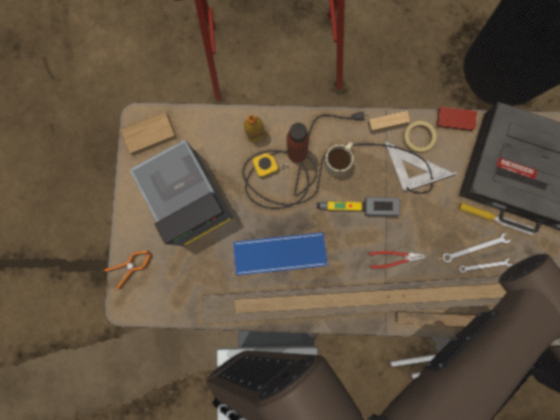

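View pics/scene.png

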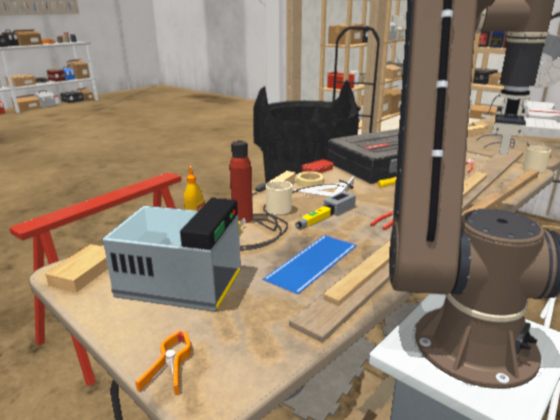

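The top view shows the dock at about (382,206), the wand's nose at (320,206) pointing left, the mat at (280,254) and the bay at (180,190) with its opening towards (205,230). It also shows the flask at (298,143), the mug at (340,160), the tape measure at (265,166) and the pliers at (397,258). The scene view agrees.

Run:
```python
from h import *
z=np.load('pics/top.npz'); im,d=z['im'],z['d']; P=cloud('top',d)
hsv=cv2.cvtColor(im,cv2.COLOR_RGB2HSV)
def big(m,roi):
    mm=np.zeros_like(m);x0,y0,x1,y1=roi;mm[y0:y1,x0:x1]=m[y0:y1,x0:x1]
    n,l,s,c=cv2.connectedComponentsWithStats(mm);k=1+np.argmax(s[1:,4]);return l==k
def rect(m,zz,name):
    v,u=np.nonzero(m);w=pts('top',np.c_[u,v],z=zz)[:,:2]
    r=cv2.minAreaRect((w*1000).astype(np.float32));b=cv2.boxPoints(r)
    print(name,len(u),'c',np.round(r[0],1),'size',np.round(r[1],1),'box',b.round().tolist(),'zmed',np.median(P[m][:,2]).round(3))
mat=big(cv2.inRange(hsv,(100,120,60),(125,255,255)),(220,220,340,290));rect(mat,.003,'mat')
w=big(cv2.inRange(hsv,(20,120,90),(35,255,255)),(310,195,380,220));rect(w,.028,'wandyellow')
# things by height
H=P[:,:,2]*(d>0)
for nm,lo,hi,roi in [('dock',.035,.06,(355,190,410,222)),('flask',.1,.27,(280,115,315,170)),('mug',.07,.11,(320,140,362,185)),('tape',.02,.05,(245,150,285,185)),('bayroof',.140,.170,(120,130,240,250)),('unit',.180,.22,(120,130,240,250)),('wand',.015,.04,(310,195,365,218))]:
    m=big(cv2.inRange(H.astype(np.float32),lo,hi),roi)
    q=(P[m][:,:2]*1000).astype(np.float32);r=cv2.minAreaRect(q)
    print(nm,m.sum(),np.round(r[0],1),np.round(r[1],1),np.round(r[2],1),'z',np.percentile(P[m][:,2],[5,50,95]).round(3),'box',cv2.boxPoints(r).round().tolist())
m=big(cv2.inRange(hsv,(170,120,60),(180,255,255))|cv2.inRange(hsv,(0,120,60),(6,255,255)),(360,240,430,275));rect(m,.01,'pliers')
print('tab z',np.median(P[225:230,300:330,2]))
z=np.load('pics/scene.npz'); d=z['d']; P=cloud('scene',d)
H=P[:,:,2]
m=big(cv2.inRange(H.astype(np.float32),.140,.17)*(d>0).astype(np.uint8),(90,180,260,310))
q=(P[m][:,:2]*1000).astype(np.float32);r=cv2.minAreaRect(q);print('sceneroof',m.sum(),r[0],r[1],cv2.boxPoints(r).round().tolist())
m=big(cv2.inRange(H.astype(np.float32),.19,.215)*(d>0).astype(np.uint8),(90,180,260,310))
q=(P[m][:,:2]*1000).astype(np.float32);r=cv2.minAreaRect(q);print('sceneunit',m.sum(),r[0],r[1],cv2.boxPoints(r).round().tolist())
```

```text
mat 2414 c [452.1 -46.7] size [ 92. 294.] box [[394.0, 96.0], [418.0, -197.0], [510.0, -190.0], [486.0, 104.0]] zmed 0.003
wandyellow 286 c [ 601.8 -261.6] size [113.7  29.5] box [[586.0, -318.0], [615.0, -319.0], [618.0, -205.0], [588.0, -204.0]] zmed 0.027
dock 572 [ 596. -379.] [103.9  56.6] 86.5 z [0.041 0.045 0.049] box [[565.0, -429.0], [621.0, -433.0], [627.0, -329.0], [571.0, -325.0]]
flask 616 [ 781.6 -109.3] [67.4 58.1] 71.3 z [0.12  0.21  0.257] box [[743.0, -132.0], [798.0, -150.0], [820.0, -87.0], [765.0, -68.0]]
mug 208 [ 753.  -241.9] [ 84.7 101.1] 85.5 z [0.073 0.086 0.094] box [[699.0, -280.0], [800.0, -288.0], [807.0, -204.0], [706.0, -196.0]]
tape 426 [746.2  -6.2] [68.4 76.3] 21.2 z [0.031 0.036 0.041] box [[701.0, 17.0], [728.0, -54.0], [792.0, -29.0], [764.0, 42.0]]
bayroof 3807 [641.1 252.2] [261.  191.5] 28.1 z [0.154 0.158 0.162] box [[481.0, 275.0], [571.0, 106.0], [801.0, 229.0], [711.0, 398.0]]
unit 1685 [556.1 206.1] [ 72.8 190.1] 28.3 z [0.193 0.2   0.204] box [[479.0, 273.0], [569.0, 105.0], [633.0, 140.0], [543.0, 307.0]]
wand 402 [ 602.7 -247.4] [156.3  28.7] 86.5 z [0.019 0.027 0.032] box [[584.0, -325.0], [612.0, -326.0], [622.0, -170.0], [593.0, -169.0]]
pliers 117 c [ 409.1 -400.1] size [ 14.4 118.5] box [[393.0, -343.0], [411.0, -460.0], [425.0, -458.0], [408.0, -340.0]] zmed 0.011
tab z 0.00011022705556673618
sceneroof 3491 (636.8289794921875, 251.31565856933594) (261.0226135253906, 194.67742919921875) [[476.0, 276.0], [567.0, 104.0], [798.0, 226.0], [707.0, 398.0]]
sceneunit 1268 (551.5082397460938, 207.57681274414062) (71.20523834228516, 190.34739685058594) [[475.0, 275.0], [565.0, 107.0], [628.0, 140.0], [538.0, 308.0]]
```

```bash
cat >> h.py <<'E'
def go(t,yaw,tilt=0):
    p,r=pose(); q=R.from_euler('xyz',[180,tilt,yaw],degrees=True)
    print('at',p.round(4),'rpy',r.as_euler('xyz',degrees=True).round(1),'translation',(r.inv().apply(np.array(t)-p)*1000).round(1),'rotation',((r.inv()*q).as_rotvec(degrees=True)/5).round(2))
E
python3 -c "
from h import *
go([.6025,-.273,.2],-93.5)"
```

```text
at [ 0.1908 -0.647   0.2257] rpy [ 179.9   -0.  -163.6] translation [-500.7  242.3   26. ] rotation [ 2.000e-02  1.000e-02 -1.401e+01]
```

{"name": "arm_command", "arguments": {"steps": [{"translation": [-500, 242, 26], "rotation": [0, 0, -14], "claw": 87}, {"translation": [-500, 242, 26], "rotation": [0, 0, -14], "claw": 87}, {"translation": [-500, 242, 26], "rotation": [0, 0, -14], "claw": 87}, {"translation": [-500, 242, 26], "rotation": [0, 0, -14], "claw": 87}, {"translation": [-500, 242, 26], "rotation": [0, 0, -14], "claw": 87}]}}

```text
clock: 0.6
tool_pos: [0.3767, -0.4778, 0.2145]
orientation: [180.0, 0.0, -120.3]
force: [1.8, -1.1, -0.2]
opening: 0.0868
gripper_force: 0.0
```

```bash
python3 -c "
from h import *
print(ctrl.get_obs()['joint_pos'])
go([.6025,-.273,.2],-93.5)"
```

```text
[-3.33768302e+01  1.48108719e+01 -9.08736146e+00 -7.25781246e-03
 -6.61244739e+01  3.12468608e+00]
at [ 0.3767 -0.4778  0.2145] rpy [ 180.     0.  -120.3] translation [-290.7  -91.8   14.5] rotation [ 0.    0.   -5.35]
```

{"name": "arm_command", "arguments": {"steps": [{"translation": [-291, -92, 15], "rotation": [0, 0, -5.4], "claw": 87}, {"translation": [-291, -92, 15], "rotation": [0, 0, -5.4], "claw": 87}, {"translation": [-291, -92, 15], "rotation": [0, 0, -5.4], "claw": 87}, {"translation": [-291, -92, 15], "rotation": [0, 0, -5.4], "claw": 87}, {"translation": [-291, -92, 15], "rotation": [0, 0, -5.4], "claw": 87}]}}

```text
clock: 1.1
tool_pos: [0.5628, -0.3111, 0.2023]
orientation: [180.0, 0.0, -93.5]
force: [0.6, -1.7, -0.2]
opening: 0.087
gripper_force: 0.0
```

{"name": "arm_command", "arguments": {"steps": [{"translation": [-55, -17, 3], "rotation": [0, 0, 0], "claw": 87}, {"translation": [-55, -17, 3], "rotation": [0, 0, 0], "claw": 87}, {"translation": [-55, -17, 3], "rotation": [0, 0, 0], "claw": 87}]}}

```text
clock: 1.4
tool_pos: [0.5826, -0.2572, 0.199]
orientation: [179.9, 0.0, -93.4]
force: [-0.5, -0.0, 0.1]
opening: 0.087
gripper_force: 0.0
```

```bash
cat > wand.py <<'E'
from h import *
import sys
n=sys.argv[1]; zt=float(sys.argv[2])
pr=pose(); im,d=ctrl.snapshot('wrist'); save(n,im)
P=cloud('wrist',d,pr); hsv=cv2.cvtColor(im,cv2.COLOR_RGB2HSV)
m=cv2.inRange(hsv,(20,120,90),(35,255,255)); m[P[:,:,2]<zt-.012]=0
c,l,s,_=cv2.connectedComponentsWithStats(m);k=1+np.argmax(s[1:,4]);v,u=np.nonzero(l==k)
w=pts('wrist',np.c_[u,v],z=zt,pr=pr)*1000
r=cv2.minAreaRect(w[:,:2].astype(np.float32));print('yellow',np.round(r[0],1),np.round(r[1],1),cv2.boxPoints(r).round(1).tolist(),'z',np.percentile(P[v,u,2],[10,50,90]).round(4),'px',u.mean(),v.mean())
E
python3 wand.py w1 .028; python3 -c "
from h import *
pose_=go([.6025,-.273,.004],-93.5)"
```

```text
yellow [427.9 -42.3] [ 26.2 412.6] [[221.10000610351562, -42.900001525878906], [633.0, -67.80000305175781], [634.5999755859375, -41.70000076293945], [222.6999969482422, -16.700000762939453]] z [0.2897 0.2923 0.2945] px 420.77916666666664 341.5046875
at [ 0.5821 -0.2585  0.1993] rpy [180.   -0.  -93.5] translation [ 13.2 -21.4 195.3] rotation [ 0.01 -0.   -0.  ]
```

View pics/w1.png

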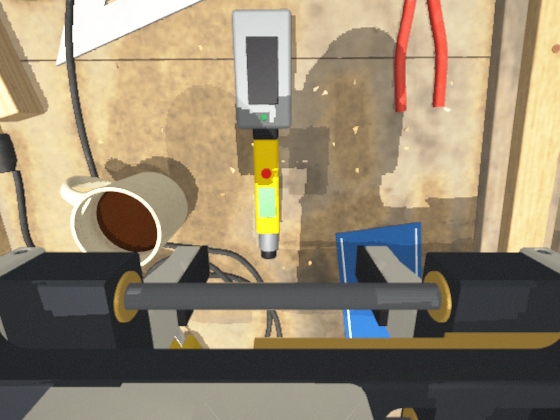

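The wrist view shows the wand's yellow part at about (267,185), the dock above it at (262,70) and the mat at lower right. My mask picked up a gripper part instead, so I'll limit it by height.

```bash
sed -i 's/m\[P\[:,:,2\]<zt-.012\]=0/m[abs(P[:,:,2]-zt)>.012]=0/' wand.py; python3 wand.py w2 .028
python3 - <<'E'
from h import *
im=cv2.imread('pics/w2.png'); pr=pose()
print(pts('wrist',[[233,12],[291,12],[235,127],[291,127]],z=.045,pr=pr).round(4).tolist())
print(pts('wrist',[[268,257]],z=.014,pr=pr).round(4))
E
```

```text
yellow [ 600.4 -263.4] [110.   27.7] [[583.7999877929688, -317.6000061035156], [611.5, -319.0], [617.0999755859375, -209.10000610351562], [589.4000244140625, -207.6999969482422]] z [0.0258 0.0275 0.0285] px 266.52317880794703 181.67971101745937
[[0.6168, -0.4367, 0.045], [0.5635, -0.4334, 0.045], [0.6261, -0.3352, 0.045], [0.5689, -0.3316, 0.045]]
[[ 0.6061 -0.1722  0.014 ]]
```

```bash
python3 -c "
from h import *
go([.5996,-.278,.004],-93)"
```

```text
at [ 0.5818 -0.2594  0.1995] rpy [180.   -0.  -93.6] translation [ 17.5 -19.1 195.4] rotation [ 0.01 -0.   -0.12]
```

{"name": "arm_command", "arguments": {"steps": [{"translation": [17.5, -19, 50], "rotation": [0, 0, -0.1], "claw": 70}, {"translation": [17.5, -19, 100], "rotation": [0, 0, -0.1], "claw": 70}, {"translation": [17.5, -19, 140], "rotation": [0, 0, -0.1], "claw": 60}, {"translation": [17.5, -19, 170], "rotation": [0, 0, -0.1], "claw": 60}, {"translation": [17.5, -19, 185], "rotation": [0, 0, -0.1], "claw": 60}]}}

```text
clock: 2.0
tool_pos: [0.5972, -0.2791, 0.0114]
orientation: [179.7, 0.0, -93.3]
force: [-1.1, -0.7, 0.2]
opening: 0.0606
gripper_force: 0.0
```

{"name": "arm_command", "arguments": {"steps": [{"translation": [0, 0, 8], "rotation": [0, 0, 0], "claw": 60}, {"translation": [0, 0, 10], "rotation": [0, 0, 0], "claw": 60}, {"translation": [0, 0, 10], "rotation": [0, 0, 0], "claw": 60}]}}

```text
clock: 2.3
tool_pos: [0.6009, -0.2782, 0.006]
orientation: [-179.9, -0.0, -93.1]
force: [-0.1, 0.5, 0.6]
opening: 0.0598
gripper_force: 0.0
```

Height is fine at 6 mm, with no contact. Closing.

{"name": "arm_command", "arguments": {"steps": [{"translation": [0, 0, 2], "rotation": [0, 0, 0], "claw": 30}, {"translation": [0, 0, 2], "rotation": [0, 0, 0], "claw": 20}, {"translation": [0, 0, 2], "rotation": [0, 0, 0], "claw": 15}, {"translation": [0, 0, 2], "rotation": [0, 0, 0], "claw": 15}, {"translation": [0, 0, 2], "rotation": [0, 0, 0], "claw": 15}]}}

```text
clock: 2.8
tool_pos: [0.6001, -0.2776, 0.0029]
orientation: [-180.0, -0.0, -93.1]
force: [-0.0, 0.7, 1.4]
opening: 0.0276
gripper_force: 30.0
```

{"name": "arm_command", "arguments": {"steps": [{"translation": [0, 0, 2], "rotation": [0, 0, 0], "claw": 15}, {"translation": [0, 0, 2], "rotation": [0, 0, 0], "claw": 15}]}}

```text
clock: 3.0
tool_pos: [0.6001, -0.2777, 0.0029]
orientation: [-180.0, -0.0, -93.1]
force: [-5.3, 4.0, 17.5]
opening: 0.0277
gripper_force: 30.0
```

{"name": "arm_command", "arguments": {"steps": [{"translation": [0, 0, -3], "rotation": [0, 0, 0], "claw": 15}, {"translation": [-25, 0, -3], "rotation": [0, 0, 0], "claw": 15}, {"translation": [-55, 0, -3], "rotation": [0, 0, 0], "claw": 15}, {"translation": [-90, 0, -3], "rotation": [0, 0, 0], "claw": 15}, {"translation": [-125, 0, -3], "rotation": [0, 0, 0], "claw": 15}]}}

```text
clock: 3.5
tool_pos: [0.6065, -0.1519, 0.0032]
orientation: [180.0, 0.0, -93.1]
force: [0.3, 0.7, -1.6]
opening: 0.0278
gripper_force: 30.0
```

```bash
python3 -c "
from h import *
y=np.radians(94.7)
t=np.array([.452,-.047,0])+.020*np.array([np.cos(y),np.sin(y),0])
go([*t[:2],.05],-85.3); print(ctrl.get_obs()['force'])"
```

```text
at [ 0.6065 -0.1519  0.0032] rpy [180.    0.  -93.1] translation [-116.1  162.7  -46.7] rotation [ 0.01  0.   -1.57]
[ 0.26143988  0.69895941 -1.64827963]
```

{"name": "arm_command", "arguments": {"steps": [{"translation": [-10, 0, -15], "rotation": [0, 0, 0], "claw": 15}, {"translation": [-20, 0, -47], "rotation": [0, 0, 0], "claw": 15}, {"translation": [-50, 40, -47], "rotation": [0, 0, -0.5], "claw": 15}, {"translation": [-80, 80, -47], "rotation": [0, 0, -1], "claw": 15}, {"translation": [-116, 125, -47], "rotation": [0, 0, -1.6], "claw": 15}]}}

```text
clock: 4.0
tool_pos: [0.4926, -0.0349, 0.0508]
orientation: [-180.0, 0.0, -85.1]
force: [0.6, 2.1, -1.4]
opening: 0.0278
gripper_force: 30.0
```

{"name": "arm_command", "arguments": {"steps": [{"translation": [0, 38, 0], "rotation": [0, 0, 0], "claw": 15}, {"translation": [0, 38, 0], "rotation": [0, 0, 0], "claw": 15}, {"translation": [0, 38, 0], "rotation": [0, 0, 0], "claw": 15}]}}

```text
clock: 4.3
tool_pos: [0.456, -0.0385, 0.0515]
orientation: [-179.9, 0.0, -85.0]
force: [-0.2, 0.3, -1.2]
opening: 0.0277
gripper_force: 30.0
```

```bash
python3 wand.py w3 .075; python3 -c "
from h import *
y=np.radians(94.7)
t=np.array([.452,-.047,0])+.020*np.array([np.cos(y),np.sin(y),0])
go([*t[:2],.012],-85.3)
im=cv2.imread('pics/w3.png');pr=pose()
m=cv2.inRange(cv2.cvtColor(im,cv2.COLOR_BGR2HSV),(100,120,60),(125,255,255));v,u=np.nonzero(m);w=pts('wrist',np.c_[u,v],z=.003,pr=pr)*1000;r=cv2.minAreaRect(w[:,:2].astype(np.float32));print(r,cv2.boxPoints(r).round())"
```

```text
yellow [458.5 -59.2] [27.9 40.3] [[442.79998779296875, -40.29999923706055], [446.29998779296875, -80.5], [474.1000061035156, -78.0], [470.6000061035156, -37.79999923706055]] z [0.0749 0.0762 0.077 ] px 282.305742369374 241.558975685463
at [ 0.457  -0.0385  0.0514] rpy [-179.9    0.   -85.1] translation [-11.9   5.7  39.4] rotation [-0.02  0.    0.05]
((453.68878173828125, -66.1147232055664), (109.00616455078125, 243.9381866455078), 4.7653985023498535) [[ 389.   51.]
 [ 410. -192.]
 [ 518. -183.]
 [ 498.   60.]]
```

View pics/w3.png

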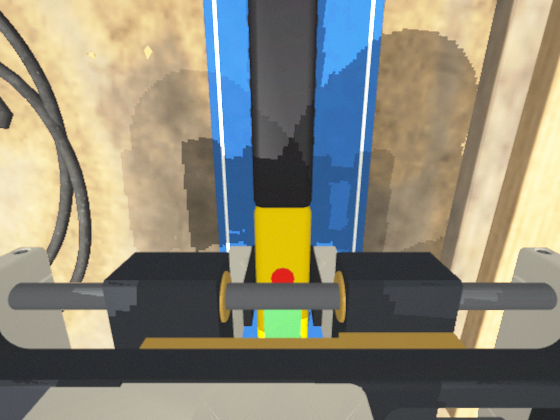

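The wand is held level above the mat. Its yellow rear edge is at (283,207), and the mat's edges are at columns 205 and 385. Laying it down.

{"name": "arm_command", "arguments": {"steps": [{"translation": [-12, 5, 15], "rotation": [0, 0, 0], "claw": 15}, {"translation": [-12, 5, 30], "rotation": [0, 0, 0], "claw": 15}, {"translation": [-12, 5, 38], "rotation": [0, 0, 0], "claw": 15}, {"translation": [-12, 5, 42], "rotation": [0, 0, 0], "claw": 15}, {"translation": [-12, 5, 44], "rotation": [0, 0, 0], "claw": 15}]}}

```text
clock: 4.85
tool_pos: [0.4504, -0.0274, 0.0063]
orientation: [180.0, -0.0, -85.1]
force: [-0.5, 0.3, -1.3]
opening: 0.0277
gripper_force: 30.0
```

{"name": "arm_command", "arguments": {"steps": [{"translation": [0, 0, 0.5], "rotation": [0, 0, 0], "claw": 15}, {"translation": [0, 0, 1], "rotation": [0, 0, 0], "claw": 15}, {"translation": [0, 0, 1], "rotation": [0, 0, 0], "claw": 15}]}}

```text
clock: 5.15
tool_pos: [0.4504, -0.0271, 0.0059]
orientation: [-180.0, 0.0, -85.1]
force: [0.5, 0.1, -1.6]
opening: 0.0274
gripper_force: 30.0
```

{"name": "arm_command", "arguments": {"steps": [{"translation": [0, 0, 0.5], "rotation": [0, 0, 0], "claw": 26}, {"translation": [0, 0, 0.5], "rotation": [0, 0, 0], "claw": 32}, {"translation": [0, 0, 0.5], "rotation": [0, 0, 0], "claw": 45}, {"translation": [0, 0, 0.5], "rotation": [0, 0, 0], "claw": 60}, {"translation": [0, 0, 0.5], "rotation": [0, 0, 0], "claw": 60}]}}

```text
clock: 5.65
tool_pos: [0.4501, -0.0271, 0.0051]
orientation: [-180.0, 0.0, -85.1]
force: [-0.2, -0.8, -0.2]
opening: 0.0508
gripper_force: 0.0
```

{"name": "arm_command", "arguments": {"steps": [{"translation": [0, 0, -40], "rotation": [0, 0, 0], "claw": 60}, {"translation": [20, 0, -80], "rotation": [0, 0, 0], "claw": 60}, {"translation": [60, 0, -110], "rotation": [0, 0, 0], "claw": 60}, {"translation": [100, 0, -130], "rotation": [0, 0, 0], "claw": 60}, {"translation": [110, 0, -130], "rotation": [0, 0, 0], "claw": 60}]}}

```text
clock: 6.15
tool_pos: [0.4613, -0.1391, 0.1382]
orientation: [-179.7, -0.0, -85.2]
force: [-0.1, 0.2, 0.4]
opening: 0.0601
gripper_force: 0.0
```

Run:
```python
from h import *
im,d=ctrl.snapshot('top'); save('top2',im)
m=cv2.inRange(cv2.cvtColor(im,cv2.COLOR_RGB2HSV),(20,120,70),(35,255,255));m[:,:230]=0;m[:,345:]=0;m[:225]=0;m[285:]=0
v,u=np.nonzero(m);w=pts('top',np.c_[u,v],z=.031)*1000;r=cv2.minAreaRect(w[:,:2].astype(np.float32));print(len(u),r,cv2.boxPoints(r).round())
y=np.radians(94.7);o=np.array([.451,-.047,0])
# opening viewpoint candidates
go([*(o-.093*np.array([np.cos(y),np.sin(y),0]))[:2],.006],-85.1)
```

```text
0 ((0.0, 0.0), (0.0, 0.0), 0.0) [[0. 0.]
 [0. 0.]
 [0. 0.]
 [0. 0.]]
at [ 0.4603 -0.139   0.1364] rpy [-179.8   -0.   -85.2] translation [  0.5   2.1 130.4] rotation [-0.03 -0.   -0.03]
```

{"name": "arm_command", "arguments": {"steps": [{"translation": [0.5, 2, 45], "rotation": [0, 0, 0], "claw": 60}, {"translation": [0.5, 2, 85], "rotation": [0, 0, 0], "claw": 60}, {"translation": [0.5, 2, 115], "rotation": [0, 0, 0], "claw": 60}, {"translation": [0.5, 2, 127], "rotation": [0, 0, 0], "claw": 60}, {"translation": [0.5, 2, 130], "rotation": [0, 0, 0], "claw": 60}]}}

```text
clock: 6.7
tool_pos: [0.4547, -0.1371, 0.0033]
orientation: [179.6, -0.0, -85.1]
force: [-11.3, 3.7, 28.0]
opening: 0.0603
gripper_force: 14.0
```

{"name": "arm_command", "arguments": {"steps": [{"translation": [0, 0, 0], "rotation": [0, 0, 0], "claw": 40}, {"translation": [0, 0, 0], "rotation": [0, 0, 0], "claw": 20}, {"translation": [0, 0, 0], "rotation": [0, 0, 0], "claw": 15}, {"translation": [0, 0, 0], "rotation": [0, 0, 0], "claw": 15}, {"translation": [0, 0, 0], "rotation": [0, 0, 0], "claw": 15}]}}

```text
clock: 7.2
tool_pos: [0.4576, -0.1372, 0.0052]
orientation: [-180.0, 0.0, -85.1]
force: [0.0, 0.2, -1.1]
opening: 0.0279
gripper_force: 29.9
```

{"name": "arm_command", "arguments": {"steps": [{"translation": [0, 0, -10], "rotation": [0, 0, 0], "claw": 15}, {"translation": [0, 0, -30], "rotation": [0, 0, 0], "claw": 15}, {"translation": [0, 0, -50], "rotation": [0, 0, 0], "claw": 15}, {"translation": [0, 0, -56], "rotation": [0, 0, 0], "claw": 15}, {"translation": [0, 0, -56], "rotation": [0, 0, 0], "claw": 15}]}}

```text
clock: 7.7
tool_pos: [0.4582, -0.1373, 0.0623]
orientation: [-179.8, 0.0, -85.1]
force: [-0.3, -0.6, -2.6]
opening: 0.0278
gripper_force: 29.9
```

```bash
cat > bay.py <<'E'
from h import *
import sys
s,t,y,z=map(float,sys.argv[1:5]); Y=28.0
X=np.array([np.cos(np.radians(Y)),np.sin(np.radians(Y))]);L=np.array([-X[1],X[0]])
O=np.array([.639,.252])-.13*X
print(ctrl.get_obs()['force'].round(1)); p,r=pose(); q=p[:2]-O; print('st now',q@X,q@L)
go([*(O+s*X+t*L),z],y+Y-180)
E
python3 bay.py -.2 -.17 35 .06; python3 wand.py w4 .086
```

```text
[-0.3 -0.6 -2.6]
st now -0.21242676292905746 -0.2588172035466136
at [ 0.4582 -0.1373  0.0623] rpy [-179.8    0.   -85.1] translation [-86.6  23.4   2.2] rotation [-0.03  0.01  6.38]Traceback (most recent call last):
  File "wand.py", line 7, in <module>
    c,l,s,_=cv2.connectedComponentsWithStats(m);k=1+np.argmax(s[1:,4]);v,u=np.nonzero(l==k)
                                                    ~~~~~~~~~^^^^^^^^^
    return _wrapfunc(a, 'argmax', axis=axis, out=out, **kwds)
    return bound(*args, **kwds)
ValueError: attempt to get argmax of an empty sequence
```

View pics/w4.png

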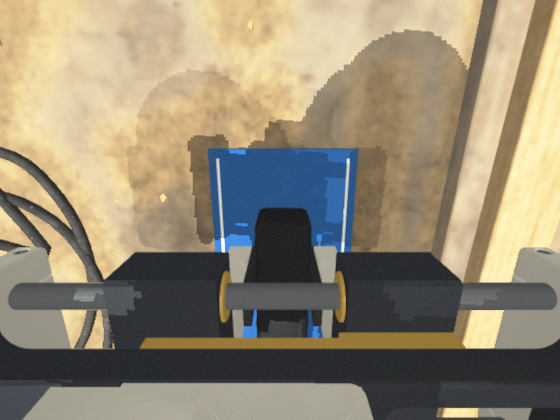

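The black tail end is at about (283,210), centred between the fingers. I'll check level and grip offset with the scene camera.

```bash
cat > sc.py <<'E'
from h import *
import sys
im,d=ctrl.snapshot('scene'); save(sys.argv[1],im); P=cloud('scene',d)
m=cv2.inRange(cv2.cvtColor(im,cv2.COLOR_RGB2HSV),(20,120,90),(35,255,255))
p,r=pose(); ok=(m>0)&(d>0)&(np.hypot(P[...,0]-p[0],P[...,1]-p[1])<.24)&(P[...,2]>.03)&(P[...,2]<.13)
q=P[ok]; wx=-r.as_matrix()[:,0]; a=(q-p)@wx
print(len(q),'along TCP mm',np.percentile(a*1000,[1,99]).round(1),'expected 75..185')
top=[]
for lo in np.arange(.075,.185,.0275):
    k=(a>lo)&(a<lo+.0275)
    if k.sum()>5: top.append((lo+.014,q[k,2].min().round(4),np.percentile(q[k,2],50).round(4),q[k,2].max().round(4)))
print(np.array(top).round(4))
v,u=np.nonzero(ok);print(u.min(),u.max(),v.min(),v.max())
E
python3 sc.py sc2
```

```text
380 along TCP mm [ 69.4 184.5] expected 75..185
[[0.089  0.0613 0.0854 0.0892]
 [0.1165 0.0635 0.0849 0.0897]
 [0.144  0.0621 0.0771 0.087 ]
 [0.1715 0.0608 0.0839 0.0888]]
289 321 229 256
```

{"name": "arm_command", "arguments": {"steps": [{"translation": [-22, 6, 2], "rotation": [0, 0, 1.6], "claw": 15}, {"translation": [-44, 12, 4], "rotation": [0, 0, 3.2], "claw": 15}, {"translation": [-66, 18, 4], "rotation": [0, 0, 4.8], "claw": 15}, {"translation": [-87, 23, 4], "rotation": [0, 0, 6.4], "claw": 15}, {"translation": [-87, 23, 4], "rotation": [0, 0, 6.4], "claw": 15}]}}

```text
clock: 8.3
tool_pos: [0.4257, -0.0515, 0.0562]
orientation: [179.9, -0.1, -117.3]
force: [-0.2, -0.9, -1.1]
opening: 0.0273
gripper_force: 29.9
```

```bash
python3 bay.py -.141 -.085 17.5 .0585
```

```text
[-0.2 -0.9 -1.1]
st now -0.20085356733210902 -0.16782757439384136
at [ 0.4257 -0.0515  0.0562] rpy [ 1.799e+02 -1.000e-01 -1.173e+02] translation [-96.3  34.1  -2.3] rotation [ 0.02 -0.02  3.43]
```

{"name": "arm_command", "arguments": {"steps": [{"translation": [-19, 7, -2], "rotation": [0, 0, 0.7], "claw": 15}, {"translation": [-38, 14, -2], "rotation": [0, 0, 1.4], "claw": 15}, {"translation": [-57, 20, -2], "rotation": [0, 0, 2.1], "claw": 15}, {"translation": [-77, 27, -2], "rotation": [0, 0, 2.8], "claw": 15}, {"translation": [-96, 34, -2], "rotation": [0, 0, 3.4], "claw": 15}]}}

```text
clock: 8.8
tool_pos: [0.4403, 0.0486, 0.0583]
orientation: [180.0, -0.1, -134.1]
force: [0.5, 0.1, -1.6]
opening: 0.0274
gripper_force: 29.9
```

```bash
python3 bay.py -.10 0 0 .0585; python3 sc.py sc3
```

```text
[ 0.5  0.1 -1.6]
st now -0.1409340116059064 -0.08628071988423508
at [0.4403 0.0486 0.0583] rpy [ 1.800e+02 -1.000e-01 -1.341e+02] translation [-65.4  69.6  -0.3] rotation [ 0.   -0.02  3.57]
570 along TCP mm [ 68.3 177.6] expected 75..185
[[0.089  0.0578 0.0784 0.0865]
 [0.1165 0.0569 0.0744 0.0863]
 [0.144  0.0577 0.0729 0.0848]
 [0.1715 0.0573 0.0759 0.0855]]
219 264 248 263
```

{"name": "arm_command", "arguments": {"steps": [{"translation": [-13, 14, 0], "rotation": [0, 0, 0.7], "claw": 15}, {"translation": [-26, 28, 0], "rotation": [0, 0, 1.4], "claw": 15}, {"translation": [-39, 42, 0], "rotation": [0, 0, 2.1], "claw": 15}, {"translation": [-52, 56, 0], "rotation": [0, 0, 2.8], "claw": 15}, {"translation": [-65, 69.5, 0], "rotation": [0, 0, 3.6], "claw": 15}]}}

```text
clock: 9.35
tool_pos: [0.4355, 0.1434, 0.0582]
orientation: [-180.0, -0.1, -152.1]
force: [1.0, -0.0, -0.9]
opening: 0.0275
gripper_force: 29.9
```

{"name": "arm_command", "arguments": {"steps": [{"translation": [0, 0, 0], "rotation": [0, 0, 0], "claw": 15}]}}

```text
clock: 9.45
tool_pos: [0.4361, 0.1445, 0.0584]
orientation: [-180.0, -0.0, -152.0]
force: [0.1, -0.7, -0.6]
opening: 0.0279
gripper_force: 29.9
```

```bash
python3 bay.py -.082 0 0 .0585; python3 sc.py sc4
```

```text
[ 0.1 -0.7 -0.6]
st now -0.09961716797282628 0.00031074335674549994
at [0.4361 0.1445 0.0584] rpy [-180.   -0. -152.] translation [-17.6  -0.3  -0.1] rotation [-0.   -0.01  0.  ]
338 along TCP mm [ 70.1 129.7] expected 75..185
[[0.089  0.0575 0.0793 0.1091]
 [0.1165 0.0559 0.0751 0.0858]]
213 266 242 272
```

View pics/sc4.png

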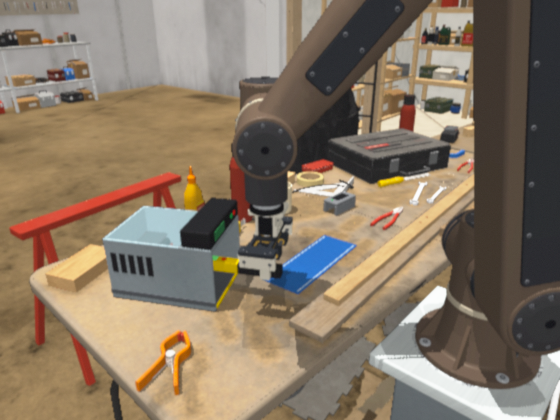

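The view shows the wand entering the bay under the black unit, at about (225,255), with the gripper outside at (262,255). I'll advance 17 mm and hold.

{"name": "arm_command", "arguments": {"steps": [{"translation": [-5, 0, 0], "rotation": [0, 0, 0], "claw": 15}, {"translation": [-10, 0, 0], "rotation": [0, 0, 0], "claw": 15}, {"translation": [-14, 0, 0], "rotation": [0, 0, 0], "claw": 15}, {"translation": [-17, 0, 0], "rotation": [0, 0, 0], "claw": 15}, {"translation": [-17, 0, 0], "rotation": [0, 0, 0], "claw": 15}]}}

```text
clock: 10.0
tool_pos: [0.4514, 0.1513, 0.059]
orientation: [-180.0, 0.0, -152.1]
force: [0.3, 0.2, -0.9]
opening: 0.0279
gripper_force: 29.9
```

{"name": "arm_command", "arguments": {"steps": [{"translation": [0, 0, 0], "rotation": [0, 0, 0], "claw": 15}, {"translation": [0, 0, 0], "rotation": [0, 0, 0], "claw": 15}, {"translation": [0, 0, 0], "rotation": [0, 0, 0], "claw": 15}, {"translation": [0, 0, 0], "rotation": [0, 0, 0], "claw": 15}, {"translation": [0, 0, 0], "rotation": [0, 0, 0], "claw": 15}]}}

```text
clock: 10.5
tool_pos: [0.4509, 0.1513, 0.0592]
orientation: [180.0, 0.0, -152.1]
force: [-0.3, -0.1, -0.8]
opening: 0.0278
gripper_force: 29.9
```

```bash
python3 - <<'E'
from h import *
# wrist view: bay's front edge/side relative to tool; top view: unit edges again
pr=pose(); im,d=ctrl.snapshot('wrist'); save('w5',im); P=cloud('wrist',d,pr)
im,d=ctrl.snapshot('top'); save('t5',im)
a=cv2.imread('pics/w5.png');b=cv2.resize(cv2.imread('pics/t5.png')[120:260,90:276],(744,560));cv2.imwrite('pics/pair.png',np.hstack([cv2.resize(a,(400,300)),cv2.resize(b,(400,300))]))
E
python3 bay.py -.082 0 0 .0585
```

```text
[-0.  -0.3 -1.1]
st now -0.08333605999790665 -0.0005836950227188054
at [0.4509 0.1513 0.0591] rpy [ 180.     0.  -152.1] translation [-1.3  0.6  0.6] rotation [ 0.    0.   -0.02]
```

View pics/pair.png

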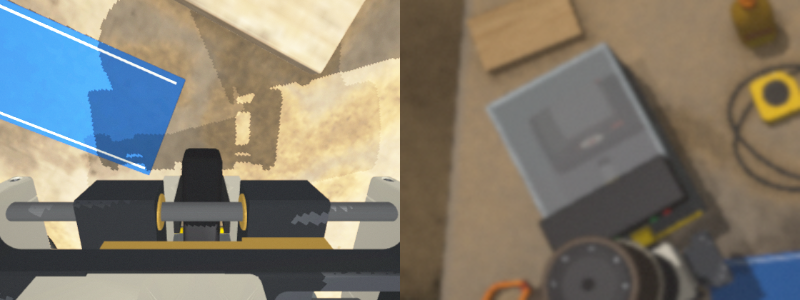

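The left half (wrist view) shows the tail gripped squarely. The right half (top view) shows the bay's clear roof with the interior visible through it, so I'll zoom in there.

Run:
```python
from h import *
im=cv2.imread('pics/t5.png')[125:255,110:250]
cv2.imwrite('pics/z5.png',cv2.convertScaleAbs(cv2.resize(im,(630,585),interpolation=cv2.INTER_CUBIC),alpha=2,beta=-40))
# predicted pixels of nose and spot in top
c,f,Rw,o=cam('top')
Y=np.radians(28);X=np.array([np.cos(Y),np.sin(Y)]);O=np.array([.639,.252])-.13*X
p,r=pose();wx=-r.as_matrix()[:,0]
for n,w in [('spot',np.r_[O+.167*X,.071]),('nose',p+wx*.219+[0,0,.0125])]:
    q=Rw.T@(w-o);u=np.array([f*q[0]/q[2]+c['cx'],f*q[1]/q[2]+c['cy']]);print(n,w.round(4),u.round(1),((u-[110,125])*4.5).round())
```

```text
spot [0.6717 0.2694 0.071 ] [178.5 186.1] [308. 275.]
nose [0.6444 0.2538 0.0717] [183.2 194.4] [329. 312.]
```

View pics/z5.png

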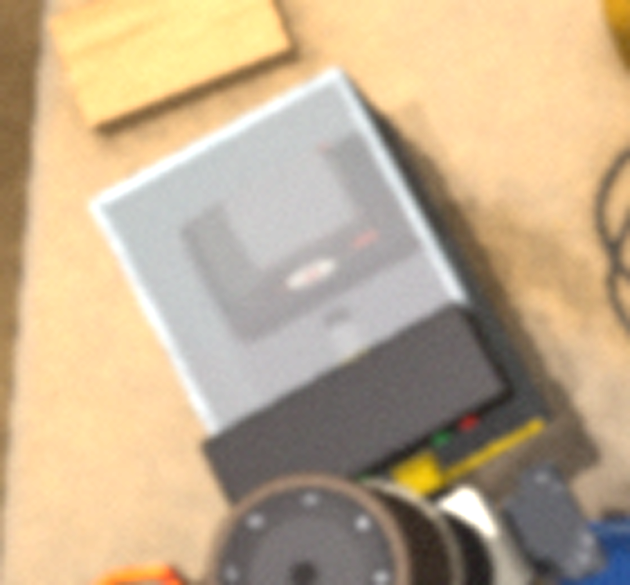

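The sticker is at about (311,272) and the nose tip at about (333,310). Both match the predictions, with a gap of about 31 mm. Holding.

{"name": "arm_command", "arguments": {"steps": [{"translation": [0, 0, 0], "rotation": [0, 0, 0], "claw": 15}, {"translation": [0, 0, 0], "rotation": [0, 0, 0], "claw": 15}, {"translation": [0, 0, 0], "rotation": [0, 0, 0], "claw": 15}, {"translation": [0, 0, 0], "rotation": [0, 0, 0], "claw": 15}, {"translation": [0, 0, 0], "rotation": [0, 0, 0], "claw": 15}]}}

```text
clock: 11.1
tool_pos: [0.4509, 0.1513, 0.0591]
orientation: [-180.0, -0.0, -152.1]
force: [0.2, -1.0, -1.2]
opening: 0.0277
gripper_force: 29.9
```

{"name": "arm_command", "arguments": {"steps": [{"translation": [0, 0, 0], "rotation": [0, 0, 0], "claw": 15}, {"translation": [0, 0, 0], "rotation": [0, 0, 0], "claw": 15}, {"translation": [0, 0, 0], "rotation": [0, 0, 0], "claw": 15}, {"translation": [0, 0, 0], "rotation": [0, 0, 0], "claw": 15}, {"translation": [0, 0, 0], "rotation": [0, 0, 0], "claw": 15}]}}

```text
clock: 11.6
tool_pos: [0.4509, 0.1513, 0.0591]
orientation: [180.0, -0.0, -152.1]
force: [-0.5, 0.9, -0.7]
opening: 0.028
gripper_force: 29.9
```

{"name": "arm_command", "arguments": {"steps": [{"translation": [0, 0, 0], "rotation": [0, 0, 0], "claw": 15}, {"translation": [0, 0, 0], "rotation": [0, 0, 0], "claw": 15}, {"translation": [0, 0, 0], "rotation": [0, 0, 0], "claw": 15}, {"translation": [0, 0, 0], "rotation": [0, 0, 0], "claw": 15}, {"translation": [0, 0, 0], "rotation": [0, 0, 0], "claw": 15}]}}

```text
clock: 12.1
tool_pos: [0.4509, 0.1513, 0.0591]
orientation: [180.0, -0.0, -152.1]
force: [-0.1, -0.5, -1.4]
opening: 0.0276
gripper_force: 29.9
```

{"name": "arm_command", "arguments": {"steps": [{"translation": [0, 0, 0], "rotation": [0, 0, 0], "claw": 15}, {"translation": [0, 0, 0], "rotation": [0, 0, 0], "claw": 15}, {"translation": [0, 0, 0], "rotation": [0, 0, 0], "claw": 15}, {"translation": [0, 0, 0], "rotation": [0, 0, 0], "claw": 15}, {"translation": [0, 0, 0], "rotation": [0, 0, 0], "claw": 15}]}}

```text
clock: 12.6
tool_pos: [0.4509, 0.1513, 0.0591]
orientation: [180.0, 0.0, -152.1]
force: [-0.0, 1.1, -1.0]
opening: 0.0279
gripper_force: 29.9
```

```bash
python3 bay.py -.141 -.085 17.5 .0585
```

```text
[-0.   1.1 -1. ]
st now -0.08334590581790383 -0.0006075710752500756
at [0.4509 0.1513 0.0591] rpy [ 180.     0.  -152.1] translation [ 57.5 -84.5   0.6] rotation [ 0.    0.   -3.52]
```

{"name": "arm_command", "arguments": {"steps": [{"translation": [8, 0, 0], "rotation": [0, 0, 0], "claw": 15}, {"translation": [17, 0, 0], "rotation": [0, 0, 0], "claw": 15}, {"translation": [30, -28, 0], "rotation": [0, 0, -1.2], "claw": 15}, {"translation": [44, -56, 0], "rotation": [0, 0, -2.3], "claw": 15}, {"translation": [57.5, -84, 0], "rotation": [0, 0, -3.5], "claw": 15}]}}

```text
clock: 13.1
tool_pos: [0.4384, 0.049, 0.0592]
orientation: [180.0, -0.0, -134.3]
force: [1.9, -0.1, -1.4]
opening: 0.0275
gripper_force: 29.9
```

```bash
python3 bay.py -.2 -.17 35 .0585
```

```text
[ 1.9 -0.1 -1.4]
st now -0.1424624587536821 -0.08503671483791357
at [0.4384 0.049  0.0592] rpy [ 180.    -0.  -134.3] translation [ 80.6 -63.5   0.7] rotation [ 0.   -0.   -3.46]
```

{"name": "arm_command", "arguments": {"steps": [{"translation": [16, -13, 0], "rotation": [0, 0, -0.7], "claw": 15}, {"translation": [32, -25, 0], "rotation": [0, 0, -1.4], "claw": 15}, {"translation": [48, -38, 0], "rotation": [0, 0, -2.1], "claw": 15}, {"translation": [64, -51, 0], "rotation": [0, 0, -2.8], "claw": 15}, {"translation": [80, -63, 0], "rotation": [0, 0, -3.5], "claw": 15}]}}

```text
clock: 13.6
tool_pos: [0.4271, -0.052, 0.0592]
orientation: [-180.0, 0.0, -116.9]
force: [0.6, 0.3, -1.8]
opening: 0.028
gripper_force: 29.9
```

```bash
python3 -c "
from h import *
go([.4588,-.1385,.058],-85.2)"
```

```text
at [ 0.4271 -0.052   0.0592] rpy [-180.     0.  -116.9] translation [ 62.7 -67.4   1.2] rotation [-0.    0.   -6.35]
```

{"name": "arm_command", "arguments": {"steps": [{"translation": [16, -17, 0], "rotation": [0, 0, -1.6], "claw": 15}, {"translation": [32, -34, 0], "rotation": [0, 0, -3.2], "claw": 15}, {"translation": [48, -51, 0], "rotation": [0, 0, -4.8], "claw": 15}, {"translation": [63, -67, 0], "rotation": [0, 0, -6.35], "claw": 15}, {"translation": [63, -67, 0], "rotation": [0, 0, -6.35], "claw": 15}]}}

```text
clock: 14.1
tool_pos: [0.459, -0.1392, 0.0591]
orientation: [-180.0, -0.0, -85.2]
force: [-0.9, 0.7, -0.8]
opening: 0.0277
gripper_force: 29.9
```

{"name": "arm_command", "arguments": {"steps": [{"translation": [0, 0, 15], "rotation": [0, 0, 0], "claw": 15}, {"translation": [0, 0, 30], "rotation": [0, 0, 0], "claw": 15}, {"translation": [0, 0, 42], "rotation": [0, 0, 0], "claw": 15}, {"translation": [0, 0, 48], "rotation": [0, 0, 0], "claw": 15}, {"translation": [0, 0, 50], "rotation": [0, 0, 0], "claw": 15}]}}

```text
clock: 14.6
tool_pos: [0.4583, -0.1374, 0.0087]
orientation: [179.9, -0.0, -85.4]
force: [-0.6, -0.1, -1.2]
opening: 0.028
gripper_force: 29.9
```

{"name": "arm_command", "arguments": {"steps": [{"translation": [0, 0, 1.5], "rotation": [0, 0, 0], "claw": 15}, {"translation": [0, 0, 3], "rotation": [0, 0, 0], "claw": 15}, {"translation": [0, 0, 3], "rotation": [0, 0, 0], "claw": 15}]}}

```text
clock: 14.9
tool_pos: [0.4593, -0.1375, 0.0064]
orientation: [-180.0, 0.0, -85.4]
force: [0.9, 0.4, -2.2]
opening: 0.0277
gripper_force: 29.9
```

{"name": "arm_command", "arguments": {"steps": [{"translation": [0, 0, 0.7], "rotation": [0, 0, 0], "claw": 15}, {"translation": [0, 0, 0.7], "rotation": [0, 0, 0], "claw": 26}, {"translation": [0, 0, 0.7], "rotation": [0, 0, 0], "claw": 35}, {"translation": [0, 0, 0.7], "rotation": [0, 0, 0], "claw": 60}, {"translation": [0, 0, 0.7], "rotation": [0, 0, 0], "claw": 60}]}}

```text
clock: 15.4
tool_pos: [0.4592, -0.1376, 0.0055]
orientation: [-180.0, -0.0, -85.3]
force: [0.2, -0.5, 0.2]
opening: 0.0454
gripper_force: 0.0
```

{"name": "arm_command", "arguments": {"steps": [{"translation": [0, 0, -20], "rotation": [0, 0, 0], "claw": 60}, {"translation": [0, 0, -60], "rotation": [0, 0, 0], "claw": 60}, {"translation": [20, 0, -100], "rotation": [0, 0, 0], "claw": 60}, {"translation": [60, 0, -140], "rotation": [0, 0, 0], "claw": 60}, {"translation": [100, 0, -170], "rotation": [0, 0, 0], "claw": 60}]}}

```text
clock: 15.9
tool_pos: [0.4672, -0.2328, 0.1741]
orientation: [-179.9, -0.0, -85.2]
force: [2.3, -0.4, 0.0]
opening: 0.0601
gripper_force: 0.0
```

{"name": "arm_command", "arguments": {"steps": [{"translation": [50, 0, -20], "rotation": [0, 0, 0], "claw": 60}, {"translation": [100, 0, -20], "rotation": [0, 0, 0], "claw": 60}, {"translation": [150, 0, -20], "rotation": [0, 0, 0], "claw": 60}, {"translation": [150, 0, -20], "rotation": [0, 0, 0], "claw": 60}, {"translation": [150, 0, -20], "rotation": [0, 0, 0], "claw": 60}]}}

```text
clock: 16.4
tool_pos: [0.4782, -0.3828, 0.1904]
orientation: [179.9, 0.0, -85.5]
force: [-0.4, 1.0, -0.4]
opening: 0.0603
gripper_force: 0.0
```

Run:
```python
from h import *
im,d=ctrl.snapshot('top'); im2,_=ctrl.snapshot('scene')
cv2.imwrite('pics/end.png',cv2.resize(np.hstack([im,im2])[:,:,::-1],(800,300)))
m=cv2.inRange(cv2.cvtColor(im,cv2.COLOR_RGB2HSV),(20,120,70),(35,255,255));m[:,:230]=0;m[:,345:]=0;m[:225]=0;m[285:]=0
v,u=np.nonzero(m);w=pts('top',np.c_[u,v],z=.031)*1000;r=cv2.minAreaRect(w[:,:2].astype(np.float32));print(len(u),r)
```

```text
189 ((452.6979064941406, -11.912223815917969), (25.979604721069336, 112.40126037597656), 1.7218210697174072)
```

View pics/end.png

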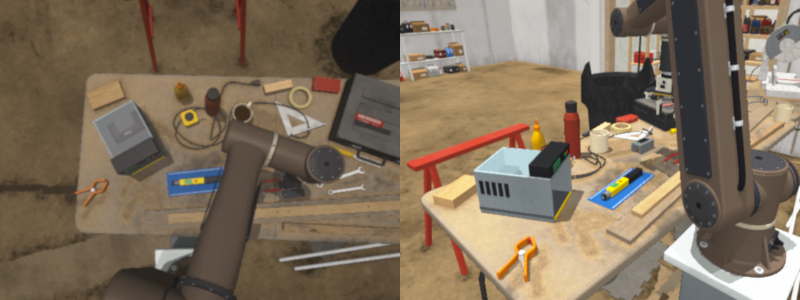

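The wand lies along the middle of the mat: its yellow centre is at (0.453, -0.012) where (0.449, -0.012) was expected. The bystanders are unmoved and the arm is clear of everything.

```bash
python3 -c "
from plant import ctrl
print(ctrl.close_job())"
```

```text
the job is handed in; nothing more can be done
None
```

I handed the job in at about 16 s of the 64 s allowed: the wand was aimed at the sticker from about 3 cm and held still for over 2 s, then laid back along the middle of the mat and let go, but the hand-in returned no verdict.

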